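# Check the coating on the turntable part with the hand gauge

### The arm

A 6-joint arm with a two-finger parallel gripper is mounted at the origin on the work surface. World frame = base frame: x ahead of the robot, y to its left, z up, the work surface at z = 0. Lengths are in m, angles in rad, forces in N, time in s.
With the tool pointing down it reaches from about 0.375 to 0.9 m from the base axis. Payload 3.1 kg.
Tool frame: the origin (TCP) lies midway between the tips of the shut fingers; the grasp point (between the pads) lies 19 mm behind it; z points along the fingers, y is the line along which they close (so a half turn about z gives the same grasp; the last joint's range is limited). The gripper opens to 87 mm and grips with 3 to 60 N. Pads are 19 mm wide; open, the fingers measure 117 mm over their backs; the gripper's body (75 mm by 190 mm) begins 51 mm behind the grasp point.
Start: joints at [-1.387, 0.527, 1.433, -0, 1.181, -0.178], TCP at [0.222, -0.584, 0.223] pointing down, gripper open.
Joint ranges: [-3.08, 3.08], [-0.75, 2.2], [0.22, 2.44], [-1.43, 4.57], [0, 2.65], [-2.85, 2.85]. Speed limits (rad/s): [2.79, 2.79, 3.14, 3.14, 3.14, 3.14].

### API

Orientations are given as a unit quaternion [x, y, z, w].
In Python, from rig import robot gives the robot as it stands.
- The arm moves only by the shell command python3 -m jog 'ROWS' [FORCE]. ROWS is a JSON object of lists of equal length, an entry for each row: "dp": the shift along the tool's x, y, z in mm, a list of three; "delta_rot": the turn, a rotation vector about the tool's x, y, z in rad, a list of three; "gripper": the opening, from -1 (shut) to 1 (fully open). A call has 1 to 12 rows; each row is the pose to reach, as a shift and turn from the pose commanded when the call began, along the tool's axes at that moment; what a row does not reach only later rows make up. A row lasts 1/10 s, in which the tool goes at most 50 mm and 8.59 degrees, less where a joint would pass 70% of its speed; a pose out of reach is approached as far as the arm can. A call with a gripper value outside its range is refused whole. The fingers move at their own pace and stop on an object; FORCE is the grip in N (left out, the last holds). Time passes only in rows, so rows that repeat a pose let the fingers close. It gives the time, the measured TCP pose, the force, the opening and the grip force at its end, in the units of the state.
- robot.get_obs(): the state, without advancing time (a new reading comes with each control period).
- robot.camera(name): name is "scene" or "top"; returns the picture (420x560x3 uint8, red, green, blue); there is no depth.
- robot.camera_model(name): a dict with "fx", "fy", "cx", "cy" (pixels), "xyz" and "orientation" of the camera in the world. Camera axes: x right, y down, z forward; pixel columns grow to the right and rows downward; lengths in m; the calibration is good to about 2 mm. A picture is of the moment at which its call begins. camera_model takes no time and is no camera call.
- robot.hand_in(): hands the job in; it is judged then, once.
Trained networks look in the newest picture that a camera, given by its name, has taken for a name from the list of things; names that differ only in an ending like _2 or _b are one class to them, and where a whole thing is asked for, a point or a joint stands for the part that bears it (a point fixed in the world has none). Each returns a list of dicts, best first, with "score" (0 to 1); they miss things now and then, are a little off and sometimes report something else, mostly with a low value. They report only what shows in the picture. A call takes as long as a camera call. They do not tell look-alikes from the thing itself.
- robot.search_frame(name, camera): "rect" ([left, top, right, bottom] in pixels, round what is visible of it).
The state is a dict: "time": time; "q": joint angles; "joint_velocities": joint speeds; "joint_torque": joint torques, N m; "position": TCP position; "tool_rot": TCP orientation; "ft_force": force on the tool from outside, world axes, zero at the start; "moment": the same for the moment, N m; "grip_width": finger opening in m; "grip_force": force on a finger pad.
Only numpy, scipy, OpenCV 4.12 (cv2) and the standard library are available. Lean on these libraries where they do the work, as an engineer would, in place of code of your own. Each camera call takes 0.05 s, during which the arm holds its last target. There are 200 camera calls.

### The job

Turn the turntable until the round pad on the painted cone faces the stand's fixed pointer, with the line on the disc's rim under the pointer. Then take the coating gauge from its cradle, aim its lens squarely at the middle of the pad from about 60 mm away, without touching the work, and hold it still there for at least two seconds. Put the gauge gently back in its cradle the way it lay, leave the pad at the pointer, and leave everything else where it is.

Things in the scene. Friction and masses are not known exactly. Their poses are not given: they have to be found in the camera images.
- stand: fixed round dark steel foot (250 mm across) that carries the turntable; origin on the table top, on the turntable's vertical axis. Its +x axis points from the axis to the fixed pointer, a post 184 mm out, 26 mm wide, top 58 mm high, with a steel finger reaching back in over the disc's rim. It is placed and turned differently each time
- pointer_tip (a point): inner end of the pointer finger, 139 mm from the turntable's axis, 55.5 mm above the table (underside 53 mm)
- turntable (a joint): angle of the turntable in rad: 0 when the pad and rim line are at the pointer, positive counter-clockwise seen from above; it starts somewhere between 0.6 and 1.7, has stops at -0.8 and 2.4, and stays where it is left (about 2 N at a pin turns it).
- disc (a point): centre of the steel disc's top, on the axis, 45 mm above the table. The disc is 300 mm across and turns with the joint; its +x axis is the direction of the round pad. Four upright push pins, 14 mm thick and 35 mm tall (tops 80 mm above the table), stand on it 124 mm from the axis, at 45, 135, 225 and 315 degrees from that direction
- cone_top (a point): top of the bolt on the blue cone, on the axis, 112 mm above the table. The cone turns with the disc: 196 mm across its 6 mm thick foot, then sloping at 45 degrees from 170 mm across at 51 mm height to 64 mm across at 104 mm
- index_line (a point): middle of the raised line (22 x 5 mm, 4 mm high) on the disc's rim, 137 mm from the axis, in the direction of the round pad
- pad (a point): centre of the outer face of the round pad, a disc 30 mm across standing about 8 mm out from the cone's slope, 64 mm from the turntable's axis and 83 mm above the table; the point's +x axis is the pad's outward normal, 45 degrees upward. (Two other lugs on the cone are rectangular: not these)
- cradle: fixed cradle: a 150 x 80 mm foot, 10 mm thick, and two aluminium saddles 10 mm thick at x = -50 and +50 mm, on whose floors (75 mm above the table) the gauge lies; cheeks 42 mm apart rise 18 mm above these floors. Origin under the middle of the foot, on the table; +x is where the gauge's nose points
- gauge: hand-held coating gauge, 0.28 kg: a black bar 150 mm long (x), 30 mm wide (y), 36 mm high (z), with a 36 mm thick nose at its front that slopes 45 degrees down and forward. Origin at the middle of the bar's underside; +x to the nose, +z up. In the cradle its origin is 75 mm above the cradle's origin. Grip the middle of the bar from above, between the saddles
- lens (a point): centre of the lens at the end of the nose, 118 mm ahead of (x) and 28 mm below (z) the gauge's origin; the point's +x axis is the line of sight. The gauge reads the pad when the line of sight passes within 12 mm of its centre, the lens is 40 to 80 mm away and square to it within 11 degrees
- tape_roll: roll of paper tape lying flat, 100 mm across, 25 mm high; origin under its centre; bystander
- brush: brush lying flat, bystander
- flange: flat steel ring with a stem, 120 mm across, 8 mm thick, stem to +x up to 124 mm; origin under the ring's centre; bystander
- jug: white mug-like jug, 90 mm across, 120 mm high; origin under its centre; bystander
- paint_can: tin, 100 mm across, 110 mm high; origin under its centre; bystander
- jar: closed glass jar, 70 mm across, 90 mm high; origin under its centre; bystander
- wrench: wrench lying flat, bystander
Things that resemble listed ones, but are neither listed nor needed, are in the scene too. Leave any blue look-alike of the cradle alone.

How it is judged:
By the outcome, as a careful person would: the job done as asked, in the order asked, and still so for the second after the job is handed in, with the robot touching nothing.
It also fails if it takes over 67 s, if anything falls off the work surface, if the arm or the gripper's body presses on something with over 40 N, if the wrist force passes 120 N, or if a joint passes its speed limit or range.

## Working session

There is one attempt and no reset: what is moved stays moved. The work goes in short steps, Python scripts to look and compute and a shell command to move; the robot and the scene stay as the last step left them, time stands still between calls to the robot, and variables do not carry over. Pictures are saved under pics/ and viewed, at most 12 in all, crops included, and the job is handed in when it is done.

```bash
mkdir -p pics; python3 - <<'E'
from rig import robot
import cv2
for c in("scene","top"):
    im=robot.camera(c); cv2.imwrite(f"pics/{c}0.png",cv2.resize(im[:,:,::-1],(800,600),interpolation=cv2.INTER_CUBIC)); print(c,robot.camera_model(c))
    for n in("stand","pointer_tip","disc","cone_top","index_line","pad","cradle","gauge","lens"):
        print(n,[(round(d["score"],2),[round(v) for v in d["rect"]]) for d in robot.search_frame(n,c)][:3])
o=robot.get_obs();print(o["time"],o["position"],o["tool_rot"],o["grip_width"])
E
```

```text
scene {'fx': 544.0728440864738, 'fy': 544.0728440864738, 'cx': 285.9399017981712, 'cy': 205.79114608630354, 'xyz': array([ 1.39427611, -0.72732059,  1.46595903]), 'orientation': array([ 0.86085676,  0.37747056, -0.14216569, -0.31021046])}
stand [(0.63, [209, 224, 306, 300]), (0.48, [317, 146, 340, 200])]
pointer_tip [(0.78, [209, 219, 304, 300]), (0.49, [315, 147, 331, 197])]
disc [(0.94, [207, 220, 299, 301]), (0.41, [207, 222, 309, 304])]
cone_top [(0.68, [211, 218, 301, 298]), (0.53, [172, 322, 229, 366])]
index_line [(0.59, [209, 216, 304, 298])]
pad [(0.76, [204, 216, 303, 302])]
cradle [(0.97, [313, 151, 340, 197]), (0.95, [285, 119, 303, 160])]
gauge [(0.86, [317, 148, 335, 199])]
lens [(0.57, [318, 146, 341, 196])]
top {'fx': 478.7769908633972, 'fy': 478.7769908633972, 'cx': 270.1085000256003, 'cy': 212.6244833736839, 'xyz': array([ 0.35149387, -0.00294084,  1.53072279]), 'orientation': array([-0.70482439,  0.70558037, -0.04256411,  0.05972627])}
stand [(0.7, [267, 163, 379, 254]), (0.54, [284, 162, 376, 253])]
pointer_tip [(0.6, [269, 162, 379, 253]), (0.37, [217, 134, 256, 190])]
disc [(0.57, [284, 159, 379, 253]), (0.39, [114, 182, 146, 207])]
cone_top [(0.61, [282, 160, 374, 253])]
index_line [(0.58, [283, 159, 377, 252])]
pad []
cradle [(0.93, [174, 218, 218, 263]), (0.58, [156, 286, 205, 339]), (0.52, [285, 160, 379, 254])]
gauge [(0.76, [175, 204, 223, 257])]
lens [(0.8, [174, 204, 224, 261]), (0.74, [117, 184, 145, 208])]
1.0 [ 0.22184565 -0.5842747   0.22257876] [9.83587876e-01 1.80429738e-01 5.00174739e-07 1.81580247e-05] 0.08753973339579808
```

View pics/top0.png

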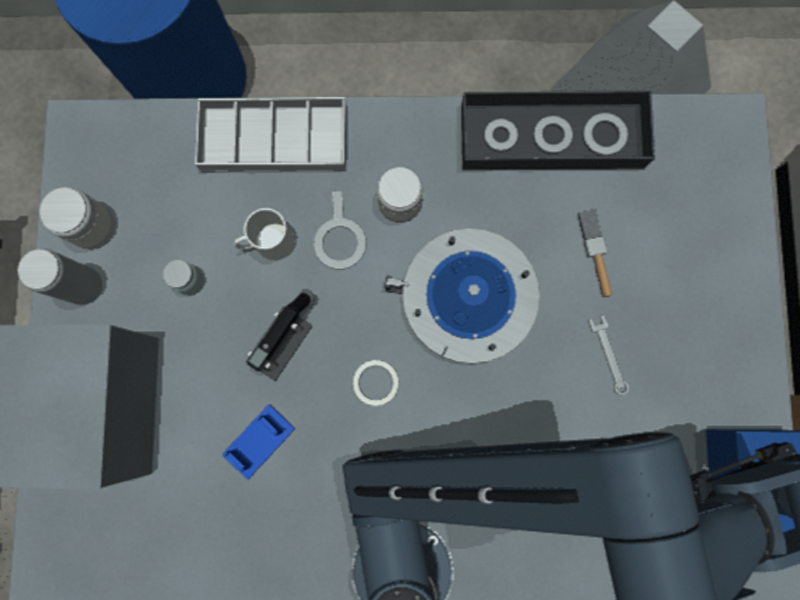

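View pics/scene0.png

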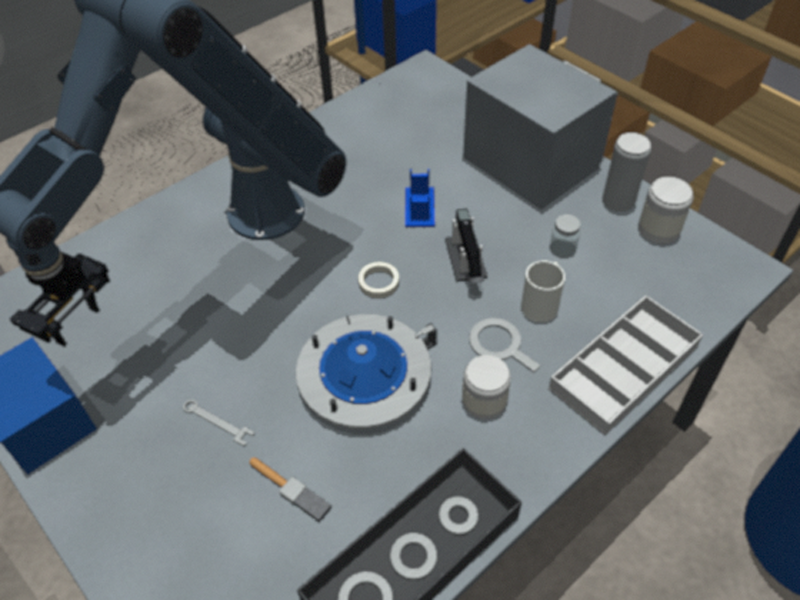

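The top view shows the turntable bolt near (474,290), pointer post at (393,284), rim line at (446,351), and the gauge with its tail at (262,358) and nose at (303,297). The blue cradle look-alike is at (258,440). Next I'll enlarge the turntable and gauge to measure them.

```bash
cat > h.py <<'E'
import numpy as np
from scipy.spatial.transform import Rotation as R
from rig import robot
def cam(c):
    m=robot.camera_model(c); return m,R.from_quat(m["orientation"]).as_matrix()
def back(c,u,v,z):
    m,A=cam(c); d=A@np.array([(u-m["cx"])/m["fx"],(v-m["cy"])/m["fy"],1]); p=np.array(m["xyz"]); return p+d*(z-p[2])/d[2]
def proj(c,P):
    m,A=cam(c); q=(np.atleast_2d(P)-m["xyz"])@A; return np.c_[m["fx"]*q[:,0]/q[:,2]+m["cx"],m["fy"]*q[:,1]/q[:,2]+m["cy"]]
E
python3 - <<'E'
import cv2,numpy as np
from h import *
t=robot.camera("top")[:,:,::-1];s=robot.camera("scene")[:,:,::-1]
cv2.imwrite("pics/t_raw.png",t);cv2.imwrite("pics/s_raw.png",s)
f=lambda im,x,y,w,h,k:cv2.resize(im[y:y+h,x:x+w],(w*k,h*k),interpolation=cv2.INTER_CUBIC)
a=f(t,260,150,130,100,4);a=f(t,262,152,120,110,5)
cv2.imwrite("pics/c1.png",a)
b=np.hstack([f(t,165,190,65,85,6),f(s,305,135,65,85,6)]);cv2.imwrite("pics/c2.png",b)
E
```

```text
(no output)
```

View pics/c1.png

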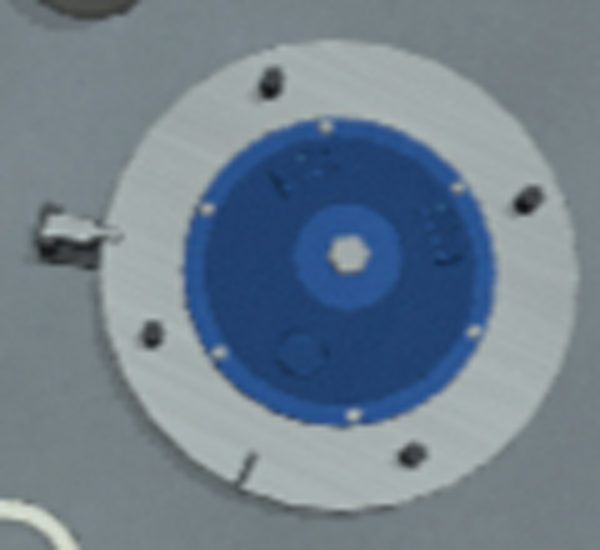

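View pics/c2.png

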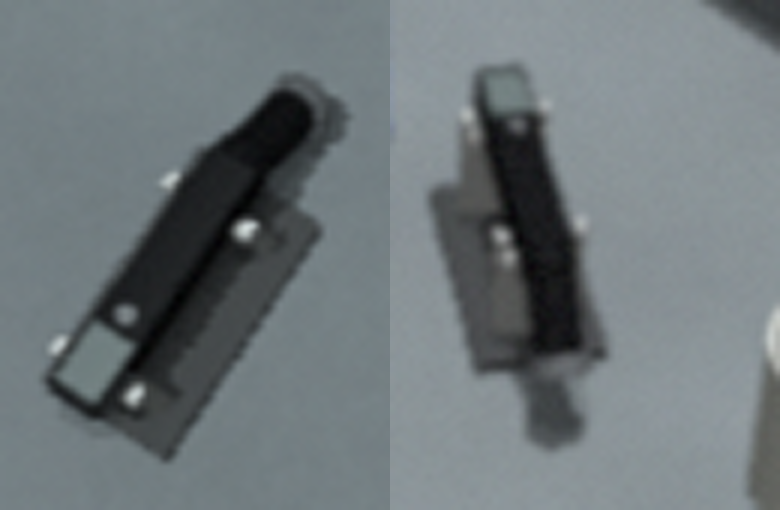

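```bash
cat > m.py <<'E'
from h import *
from scipy.optimize import least_squares
px=lambda x,y,ox,oy,k:((x+.5)/k-.5+ox,(y+.5)/k-.5+oy)
T=lambda x,y,z:back("top",*px(x,y,262,152,5),z)
ax=[T(349,254,.112),T(339.5,275.5,.045)];print("axis",np.round(ax,4))
c=np.mean(ax,0)[:2]
ang=lambda p:np.arctan2(*(p[:2]-c)[::-1])
t=T(120,237,.0555);po=T(50,232,.058);print("tip",t,np.hypot(*(t[:2]-c)),np.degrees(ang(t)),"post",np.degrees(ang(po)))
for n,p in dict(line=T(248,472,.049),pad=T(302,353,.083),p1=T(275,76,.08),p2=T(532,193,.08),p3=T(416,449,.08),p4=T(154,326,.08)).items(): print(n,np.round(p,4),np.hypot(*(p[:2]-c)),np.degrees(ang(p)))
G=lambda x,y,z:back("top",*px(x,y,165,190,6),z)
S=lambda x,y,z:back("scene",*px(x-390,y,305,135,6),z)
for n,P in dict(top=[G(170,181,.093),G(246,230,.093),G(60,346,.093),G(135,396,.093)],scene=[S(501,233,.093),S(580,223,.093),S(467,119,.093),S(545,104,.093)]).items():
    P=np.array(P);f=P[:2].mean(0);r=P[2:].mean(0);print(n,np.round(P,4),"c",(f+r)/2,"len",np.linalg.norm(f-r),"yaw",np.degrees(np.arctan2(*(f-r)[1::-1])),"w",np.linalg.norm(P[0]-P[1]))
E
python3 m.py; ls .; python3 -c "
from h import *
o=robot.get_obs();print(R.from_quat(o['tool_rot']).as_matrix().round(3),o['time'])"
```

```text
axis [[ 0.5888 -0.152   0.112 ]
 [ 0.5864 -0.1528  0.045 ]]
tip [ 0.60955121 -0.01535837  0.0555    ] 0.13877427241568102 80.91191436227929 post 82.18486353065134
line [ 0.463  -0.0939  0.049 ] 0.13766647035976434 154.85977255007464
pad [ 0.5328 -0.1254  0.083 ] 0.061114531602490196 153.82593019115936
p1 [ 0.7062 -0.1116  0.08  ] 0.12538034606920803 18.999352032058678
p2 [ 0.6318 -0.268   0.08  ] 0.12373392238794656 -69.10200132520866
p3 [ 0.4745 -0.1936  0.08  ] 0.12043134228037061 -159.97998571434783
p4 [ 0.55   -0.0357  0.08  ] 0.12260849740528403 107.87496037327432
top [[0.54   0.2669 0.093 ]
 [0.5149 0.2278 0.093 ]
 [0.4564 0.3205 0.093 ]
 [0.4313 0.2819 0.093 ]] c [0.48563071 0.27427382 0.093     ] len 0.09945221572995319 yaw -32.79607975623569 w 0.046495440051840684
scene [[0.5168 0.229  0.093 ]
 [0.5423 0.268  0.093 ]
 [0.4372 0.28   0.093 ]
 [0.4599 0.3229 0.093 ]] c [0.48905461 0.27494823 0.093     ] len 0.09678609737199986 yaw -33.147409917336596 w 0.0465492086543906
h.py
m.py
pics
[[ 0.935  0.355 -0.   ]
 [ 0.355 -0.935 -0.   ]
 [-0.     0.    -1.   ]] 1.1
```

The crops give clear points: pointer tip at (120,237), rim line at (248,472), pad at (302,353), and the pins and saddle cheeks as used in `m.py`. The axis is about (0.587,-0.1525), the pointer is at about 81.3° and the pad at about 154.4°, so the turntable needs about -73°. I'll do this by gripping the pin at 199°.

```bash
cat >> h.py <<'E'
def Rm(yaw_y): # tool down, y axis world direction (deg)
    a=np.radians(yaw_y); y=np.array([np.cos(a),np.sin(a),0]); z=np.array([0,0,-1.]); return np.c_[np.cross(y,z),y,z]
def step(p,M,ref=None):
    o=robot.get_obs(); p0,R0=(o["position"],R.from_quat(o["tool_rot"]).as_matrix()) if ref is None else ref
    print("dp",np.round(R0.T@(np.array(p)-p0)*1e3,1),"rot",np.round(R.from_matrix(R0.T@M).as_rotvec(),3))
C=np.array([.587,-.1525])
def pin(phi,r=.124): return C+r*np.array([np.cos(np.radians(phi)),np.sin(np.radians(phi))])
E
python3 -c "
from h import *
p=pin(199.4,.123);print(p);step([*p,.16],Rm(-70.6))"
```

```text
[ 0.47098361 -0.19335582]
dp [ 371.7 -277.1   62.6] rot [0.    0.    0.024]
```

```bash
python3 -m jog '{"dp":[[124,-92,0],[248,-184,10],[371.7,-277.1,30],[371.7,-277.1,62.6],[371.7,-277.1,62.6],[371.7,-277.1,62.6],[371.7,-277.1,62.6],[371.7,-277.1,62.6],[371.7,-277.1,62.6],[371.7,-277.1,62.6],[371.7,-277.1,62.6],[371.7,-277.1,62.6]],"delta_rot":[[0,0,0.024],[0,0,0.024],[0,0,0.024],[0,0,0.024],[0,0,0.024],[0,0,0.024],[0,0,0.024],[0,0,0.024],[0,0,0.024],[0,0,0.024],[0,0,0.024],[0,0,0.024]],"gripper":[0.1,0.1,0.1,0.1,0.1,0.1,0.1,0.1,0.1,0.1,0.1,0.1]}' 6
python3 -c "
from h import *
p=pin(199.4,.123);step([*p,.056],Rm(-70.6));print(robot.get_obs()['q'])"
```

```text
time: 2.3
position: [0.4712, -0.1934, 0.16]
tool_rot: [0.986, 0.169, -0.0, 0.0]
ft_force: [0.8, -0.3, 0.2]
grip_width: 0.0478
grip_force: 0.0
dp [ -0.2  -0.2 104. ] rot [0.001 0.    0.002]
[-6.08884692e-01  4.64370056e-01  1.78389656e+00 -6.22571439e-04
  8.92909330e-01  6.22118910e-01]
```

```bash
python3 -m jog '{"dp":[[0,0,35],[0,0,70],[0,0,95],[0,0,104],[0,0,104],[0,0,104],[0,0,104],[0,0,104],[0,0,104],[0,0,104],[0,0,104]],"delta_rot":[[0,0,0],[0,0,0],[0,0,0],[0,0,0],[0,0,0],[0,0,0],[0,0,0],[0,0,0],[0,0,0],[0,0,0],[0,0,0]],"gripper":[0.1,0.1,0.1,0.1,0.1,-1,-1,-1,-1,-1,-1]}' 6
python3 - <<'E'
from h import *
ref=(np.array([*pin(199.4,.123),.056]),Rm(-70.6))
for i in range(1,13):
    d=-73*i/12; step([*pin(199.4+d,.1235),.056],Rm(-70.6+d),ref)
E
```

```text
time: 3.4
position: [0.4714, -0.1936, 0.0564]
tool_rot: [0.986, 0.169, 0.0, 0.0]
ft_force: [-0.6, 0.7, 2.5]
grip_width: 0.0138
grip_force: 6.0
dp [  0.2 -13.1   0. ] rot [0.    0.    0.106]
dp [  2.3 -26.    0. ] rot [0.    0.    0.212]
dp [  5.7 -38.7   0. ] rot [0.    0.    0.319]
dp [ 10.5 -50.9   0. ] rot [0.    0.    0.425]
dp [ 16.5 -62.5   0. ] rot [0.    0.    0.531]
dp [ 23.7 -73.5   0. ] rot [0.    0.    0.637]
dp [ 32.1 -83.6   0. ] rot [0.    0.    0.743]
dp [ 41.4 -92.7   0. ] rot [0.    0.    0.849]
dp [  51.7 -100.9    0. ] rot [0.    0.    0.956]
dp [  62.8 -107.8    0. ] rot [0.    0.    1.062]
dp [  74.6 -113.6    0. ] rot [0.    0.    1.168]
dp [  86.9 -118.1    0. ] rot [0.    0.    1.274]
```

```bash
python3 -m jog '{"dp":[[0.2,-13.1,0],[2.3,-26,0],[5.7,-38.7,0],[10.5,-50.9,0],[16.5,-62.5,0],[23.7,-73.5,0],[32.1,-83.6,0],[41.4,-92.7,0],[51.7,-100.9,0],[62.8,-107.8,0],[74.6,-113.6,0],[86.9,-118.1,0]],"delta_rot":[[0,0,0.106],[0,0,0.212],[0,0,0.319],[0,0,0.425],[0,0,0.531],[0,0,0.637],[0,0,0.743],[0,0,0.849],[0,0,0.956],[0,0,1.062],[0,0,1.168],[0,0,1.274]],"gripper":[-1,-1,-1,-1,-1,-1,-1,-1,-1,-1,-1,-1]}' 8
python3 -m jog '{"dp":[[0,0,0],[0,0,0]],"delta_rot":[[0,0,0],[0,0,0]],"gripper":[-1,-1]}'
python3 - <<'E'
import cv2
from h import *
t=robot.camera("top")[:,:,::-1];s=robot.camera("scene")[:,:,::-1]
f=lambda im,x,y,w,h,k:cv2.resize(im[y:y+h,x:x+w],(w*k,h*k),interpolation=cv2.INTER_CUBIC)
cv2.imwrite("pics/c3.png",np.hstack([f(t,262,152,80,110,5),f(s,230,205,80,110,5)]))
p=robot.get_obs();step([*pin(126.4),.056],Rm(-143.6));print(p['q'],p['position'])
E
```

```text
time: 4.6
position: [0.5125, -0.0522, 0.0564]
tool_rot: [0.892, -0.452, -0.001, 0.0]
ft_force: [-2.8, -0.6, 5.2]
grip_width: 0.0135
grip_force: 8.0
time: 4.8
position: [0.5134, -0.0516, 0.0564]
tool_rot: [0.893, -0.45, -0.001, -0.001]
ft_force: [0.1, 4.2, 6.2]
grip_width: 0.0134
grip_force: 8.0
dp [0.9 0.5 0.4] rot [-0.     0.002  0.001]
[-3.18117290e-01  6.50607421e-01  1.83653241e+00  2.16667701e-03
  6.55602522e-01  2.18575882e+00] [ 0.51326811 -0.05173152  0.05639657]
```

View pics/c3.png

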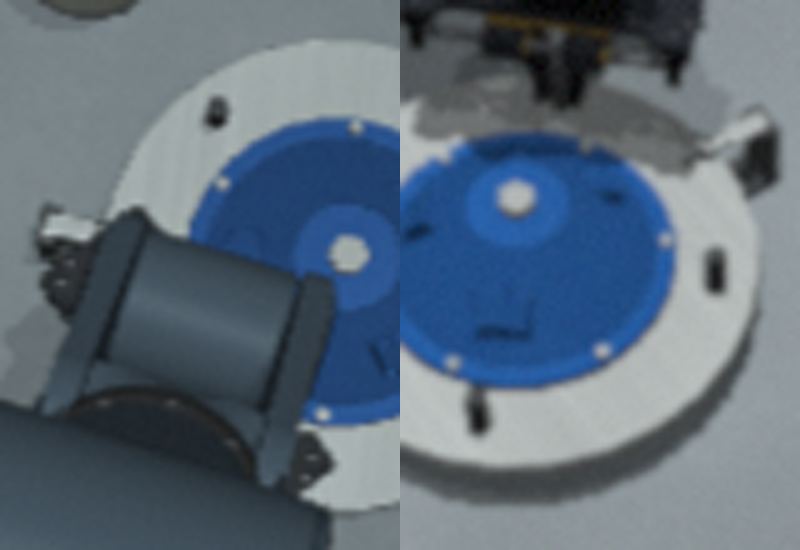

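The disc turned with the pin: pointer finger now at (715,145) in the right half, arm over the near rim. I'll release, back off, start the turn for the gauge grasp and re-measure.

```bash
python3 -m jog '{"dp":[[0,0,0],[0,0,0],[0,0,0],[0,0,-30],[0,0,-70],[0,0,-120],[0,0,-150],[0,0,-150]],"delta_rot":[[0,0,0],[0,0,0],[0,0,0],[0,0,0],[0,0,0],[0,0,-0.12],[0,0,-0.27],[0,0,-0.42]],"gripper":[0.1,0.1,0.1,0.1,0.1,0.5,0.5,0.5]}'
python3 -c "
from h import *
step([.4873,.2746,.2],Rm(-143.6+180))
"
```

```text
time: 5.7
position: [0.5169, -0.0542, 0.2107]
tool_rot: [0.968, -0.252, 0.005, 0.0]
ft_force: [-0.4, -0.3, 0.6]
grip_width: 0.062
grip_force: 0.0
dp [-186.2 -272.7    9.2] rot [ 0.014 -0.006 -2.715]
```

```bash
python3 -m jog '{"dp":[[-31,-45,0],[-62,-90,0],[-93,-136,0],[-124,-181,0],[-155,-226,0],[-186,-272,0],[-186,-272,0],[-186,-272,0],[-186,-272,0],[-186,-272,0],[-186,-272,0],[-186,-272,0]],"delta_rot":[[0,0,-0.14],[0,0,-0.28],[0,0,-0.42],[0,0,-0.56],[0,0,-0.7],[0,0,-0.84],[0,0,-0.98],[0,0,-1.12],[0,0,-1.26],[0,0,-1.4],[0,0,-1.54],[0,0,-1.68]],"gripper":[0.6,0.6,0.6,0.6,0.6,0.6,0.6,0.6,0.6,0.6,0.6,0.6]}'
python3 - <<'E'
import cv2
from h import *
t=robot.camera("top")[:,:,::-1];s=robot.camera("scene")[:,:,::-1]
f=lambda im,x,y,w,h,k:cv2.resize(im[y:y+h,x:x+w],(w*k,h*k),interpolation=cv2.INTER_CUBIC)
cv2.imwrite("pics/c4.png",np.hstack([f(t,262,152,80,110,5),f(s,230,205,80,110,5)]))
step([.4873,.2746,.2],Rm(57));print(robot.get_obs()['q'])
E
```

```text
time: 6.9
position: [0.4857, 0.2751, 0.2056]
tool_rot: [0.834, 0.552, -0.0, 0.0]
ft_force: [-0.4, -0.8, 0.4]
grip_width: 0.0695
grip_force: 0.0
dp [0.2 1.6 5.6] rot [-1.000e-03  0.000e+00 -1.401e+00]
[ 3.15087421e-01  4.59030797e-01  1.61980909e+00 -1.53023919e-04
  1.06342941e+00  7.21493995e-01]
```

View pics/c4.png

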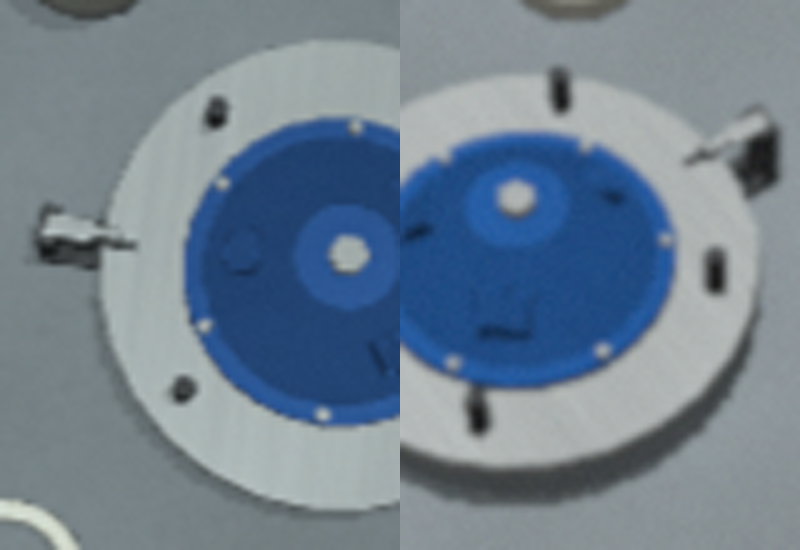

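Line and pointer finger now merge, ending at (135,243) in the left half. The pad is at (241,252) and the pins at (219,107) and (185,386).

```bash
sed -i '/^for n,p/,$d;/^ax/d' m.py; cat >> m.py <<'E'
for n,p in dict(lineend=T(134,243,.049),pad=T(241,252,.083),p1=T(219,107,.08),p4=T(186,384,.08)).items(): print(n,np.round(p,4),np.hypot(*(p[:2]-c)),np.degrees(ang(p)))
import cv2
W=lambda r,a,z:[c[0]+r*np.cos(np.radians(a)),c[1]+r*np.sin(np.radians(a)),z]
for a in(80,81,82):
    q=proj("top",[W(.126,a,.049),W(.139,a,.0555),W(.171,a,.058),W(.197,a,.058),W(.064,a,.083)]);print(a,((q-[262,152]+.5)*5-.5).round().tolist())
E
sed -i 's/^c=.*/c=C/' m.py; python3 m.py
```

```text
tip [ 0.60955121 -0.01535837  0.0555    ] 0.1389833956993516 80.66200002899527 post 81.9932775136171
lineend [ 0.6068 -0.0242  0.049 ] 0.12984595016471093 81.2125449641775
pad [ 0.5952 -0.0891  0.083 ] 0.0639097673692321 82.66401150505386
p1 [ 0.6867 -0.0767  0.08  ] 0.1252288254890295 37.23688197508937
p4 [ 0.5143 -0.055   0.08  ] 0.12165435514640163 126.69208871082333
80 [[141.0, 240.0], [120.0, 234.0], [70.0, 225.0], [29.0, 218.0], [242.0, 247.0]]
81 [[140.0, 243.0], [120.0, 238.0], [69.0, 230.0], [28.0, 224.0], [241.0, 249.0]]
82 [[140.0, 247.0], [119.0, 242.0], [68.0, 235.0], [27.0, 229.0], [241.0, 251.0]]
```

```bash
python3 - <<'E'
import cv2
from h import *
t=robot.camera("top")[:,:,::-1];s=robot.camera("scene")[:,:,::-1]
f=lambda im,x,y,w,h,k:cv2.resize(im[y:y+h,x:x+w],(w*k,h*k),interpolation=cv2.INTER_CUBIC)
cv2.imwrite("pics/c5.png",np.hstack([f(t,265,185,40,40,10),f(s,275,215,40,40,10)]))
E
python3 -m jog '{"dp":[[0,0,0],[0,0,0],[0,0,0],[0,0,0],[0,0,0],[0,0,0],[0,0,0],[0,0,0],[0,0,0],[0,0,0],[0,0,0]],"delta_rot":[[0,0,-0.14],[0,0,-0.28],[0,0,-0.42],[0,0,-0.56],[0,0,-0.7],[0,0,-0.84],[0,0,-0.98],[0,0,-1.12],[0,0,-1.26],[0,0,-1.4],[0,0,-1.4]],"gripper":[0.6,0.6,0.6,0.6,0.6,0.6,0.6,0.6,0.6,0.6,0.6]}'
python3 -c "
from h import *
step([.4873,.2746,.074],Rm(57));print(robot.get_obs()['q'])"
```

```text
time: 8.2
position: [0.4859, 0.2751, 0.2059]
tool_rot: [0.286, 0.958, -0.0, -0.0]
ft_force: [0.0, 0.3, -0.5]
grip_width: 0.07
grip_force: 0.0
dp [ -1.5   0.4 131.9] rot [-0.    -0.    -0.003]
[ 3.15186809e-01  4.58746002e-01  1.61949375e+00 -9.06950657e-05
  1.06354584e+00 -6.76389589e-01]
```

View pics/c5.png

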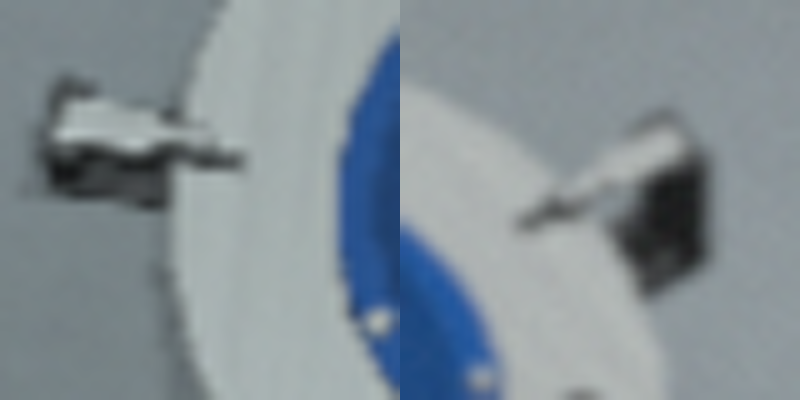

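Line and finger look collinear to within about 1°: finger tip at (210,137) and line end at (243,161) on the left, line end at (520,222) on the right. I'll go down to the gauge and check the angle through the scene camera too.

```bash
python3 -m jog '{"dp":[[-1.5,0.4,40],[-1.5,0.4,80],[-1.5,0.4,110],[-1.5,0.4,125],[-1.5,0.4,132],[-1.5,0.4,132],[-1.5,0.4,132]],"delta_rot":[[0,0,0],[0,0,0],[0,0,0],[0,0,0],[0,0,0],[0,0,0],[0,0,0]],"gripper":[0.6,0.6,0.6,0.6,0.6,0.6,0.6]}'
python3 - <<'E'
from h import *
W=lambda r,a,z:[C[0]+r*np.cos(np.radians(a)),C[1]+r*np.sin(np.radians(a)),z]
for a in(79,80,81,82,83):
    q=proj("scene",[W(.126,a,.049),W(.139,a,.058),W(.171,a,.058),W(.197,a,.058),W(0,0,.112)]);print(a,((q-[275,215]+.5)*10-.5+[400,0]).round().tolist())
E
```

```text
time: 8.9
position: [0.488, 0.275, 0.0747]
tool_rot: [0.285, 0.958, 0.0, 0.001]
ft_force: [0.5, 0.4, 0.8]
grip_width: 0.0696
grip_force: 0.0
79 [[521.0, 234.0], [555.0, 200.0], [638.0, 158.0], [706.0, 125.0], [169.0, 286.0]]
80 [[517.0, 229.0], [551.0, 195.0], [633.0, 152.0], [700.0, 118.0], [169.0, 286.0]]
81 [[513.0, 224.0], [547.0, 190.0], [628.0, 146.0], [694.0, 111.0], [169.0, 286.0]]
82 [[510.0, 220.0], [542.0, 185.0], [623.0, 140.0], [688.0, 104.0], [169.0, 286.0]]
83 [[506.0, 215.0], [538.0, 180.0], [618.0, 134.0], [682.0, 97.0], [169.0, 286.0]]
```

```bash
python3 - <<'E'
import cv2
from h import *
A=np.arange(70,92,.5)
for cam_ in("top","scene"):
    im=cv2.cvtColor(robot.camera(cam_),cv2.COLOR_RGB2GRAY); cv2.imwrite(f"pics/{cam_}_g.png",im)
    for r,z in((.129,.049),(.132,.049),(.135,.049),(.145,.058),(.157,.058),(.163,.058),(.178,.058),(.185,.058),(.192,.058)):
        a=np.radians(A);q=proj(cam_,np.c_[C[0]+r*np.cos(a),C[1]+r*np.sin(a),0*a+z]).astype(np.float32)
        v=cv2.remap(im,q[None,:,0],q[None,:,1],cv2.INTER_CUBIC)[0]
        print(cam_,r,' '.join(map(str,v[::2])))
print(A[::2])
E
```

```text
top 0.129 165 165 165 166 167 166 166 167 169 171 154 124 111 128 158 167 169 168 168 168 168 168
top 0.132 169 168 168 169 170 170 169 170 171 176 160 115 83 107 161 170 172 171 171 171 171 171
top 0.135 170 169 169 169 170 170 170 170 172 175 162 117 79 99 160 172 173 172 171 171 171 172
top 0.145 167 169 169 167 165 167 171 173 156 147 162 137 92 86 128 168 174 173 172 171 171 171
top 0.157 127 126 127 127 126 126 124 120 117 143 170 162 121 68 36 47 65 71 62 59 116 123
top 0.163 127 129 128 129 130 130 128 119 128 162 166 171 182 115 47 42 64 68 75 97 122 126
top 0.178 129 129 130 130 127 129 121 101 122 173 169 174 159 73 36 38 39 54 56 120 127 126
top 0.185 130 130 131 129 129 130 117 86 82 128 140 150 175 110 71 34 24 46 82 122 127 127
top 0.192 130 130 130 129 128 128 128 119 109 106 111 109 94 91 86 92 103 108 111 126 126 127
scene 0.129 180 179 178 180 180 181 179 172 156 132 122 134 154 171 179 183 182 181 181 180 179 179
scene 0.132 181 180 181 183 184 184 181 171 150 126 113 126 152 172 181 182 182 181 182 182 181 181
scene 0.135 184 183 183 184 184 185 185 171 153 124 110 123 152 176 183 184 183 182 181 182 181 182
scene 0.145 165 163 160 162 154 138 119 123 145 162 160 157 156 158 159 157 156 155 154 153 154 154
scene 0.157 55 66 81 106 129 138 135 136 149 167 170 159 150 146 145 146 146 143 145 146 146 147
scene 0.163 34 41 51 67 87 112 131 155 176 181 177 171 157 148 146 146 146 144 145 148 147 146
scene 0.178 55 35 32 31 34 48 84 132 169 181 171 153 128 130 143 147 147 147 146 147 147 146
scene 0.185 136 120 102 79 64 62 83 115 147 163 157 141 119 125 140 148 148 147 147 146 147 147
scene 0.192 152 152 151 146 138 129 127 130 135 139 139 132 130 138 144 148 147 148 148 144 146 146
[70. 71. 72. 73. 74. 75. 76. 77. 78. 79. 80. 81. 82. 83. 84. 85. 86. 87.
 88. 89. 90. 91.]
```

Both cameras put the line about 1° past the pointer: top 82.0 against 80.6, scene 80.0 against 79.2. I'll correct that before taking the gauge.

```bash
python3 -m jog '{"dp":[[0,0,-40],[0,0,-90],[0,0,-130],[0,0,-130]],"delta_rot":[[0,0,0],[0,0,0],[0,0,0],[0,0,0]],"gripper":[0.6,0.6,0.1,0.1]}'
python3 -c "
from h import *
step([.5133,-.0517,.2],Rm(36.2))"
```

```text
time: 9.4
position: [0.4917, 0.2764, 0.2113]
tool_rot: [0.285, 0.959, 0.004, 0.006]
ft_force: [1.2, -0.2, -0.3]
grip_width: 0.0604
grip_force: 0.0
dp [-197.1 -263.3   10. ] rot [0.014 0.007 0.362]
```

```bash
python3 -m jog '{"dp":[[-33,-44,0],[-66,-88,0],[-99,-132,0],[-132,-176,0],[-165,-220,0],[-197,-263,0],[-197,-263,0],[-197,-263,0],[-197,-263,0],[-197,-263,0]],"delta_rot":[[0,0,0.07],[0,0,0.14],[0,0,0.21],[0,0,0.28],[0,0,0.36],[0,0,0.36],[0,0,0.36],[0,0,0.36],[0,0,0.36],[0,0,0.36]],"gripper":[0.1,0.1,0.1,0.1,0.1,0.1,0.1,0.1,0.1,0.1]}'
python3 -c "
from h import *
step([.5133,-.0517,.056],Rm(36.2))"
```

```text
time: 10.4
position: [0.5085, -0.0518, 0.2039]
tool_rot: [0.451, 0.892, 0.0, -0.0]
ft_force: [0.7, 0.2, -0.6]
grip_width: 0.0479
grip_force: 0.0
dp [ -2.9   4.  147.9] rot [-0.    -0.001  0.003]
```

```bash
python3 -m jog '{"dp":[[-3,4,45],[-3,4,90],[-3,4,125],[-3,4,148],[-3,4,148],[-3,4,148],[-3,4,148],[-3,4,148],[-3,4,148],[-3,4,148],[-3,4,148],[-3,4,148]],"delta_rot":[[0,0,0],[0,0,0],[0,0,0],[0,0,0],[0,0,0],[0,0,0],[0,0,0],[0,0,0],[0,0,0],[0,0,0],[0,0,0],[0,0,0]],"gripper":[0.1,0.1,0.1,0.1,0.1,0.1,-1,-1,-1,-1,-1,-1]}' 10
python3 -c "
from h import *
o=robot.get_obs();p=o['position'];print(p)
d=p[:2]-C;a=np.radians(-1.0);n=C+np.array([[np.cos(a),-np.sin(a)],[np.sin(a),np.cos(a)]])@d
step([*n,p[2]],Rm(36.2))"
```

```text
time: 11.6
position: [0.5143, -0.0532, 0.0563]
tool_rot: [0.452, 0.892, 0.0, 0.0]
ft_force: [-0.2, 0.4, 2.4]
grip_width: 0.0134
grip_force: 10.0
[ 0.51426593 -0.0532388   0.0563237 ]
dp [-0.   2.1  0. ] rot [0.    0.    0.002]
```

```bash
python3 -m jog '{"dp":[[0,1,0],[0,2.2,0],[0,2.2,0],[0,2.2,0],[0,2.2,0],[0,2.2,0],[0,2.2,0],[0,2.2,-40],[0,2.2,-80],[0,2.2,-125],[0,2.2,-148]],"delta_rot":[[0,0,0.01],[0,0,0.017],[0,0,0.017],[0,0,0.017],[0,0,0.017],[0,0,0.017],[0,0,0.017],[0,0,0.017],[0,0,0.017],[0,0,0.017],[0,0,0.017]],"gripper":[-1,-1,-1,-1,0.1,0.1,0.1,0.1,0.1,0.3,0.6]}'
python3 -m jog '{"dp":[[0,0,0],[0,0,0]],"delta_rot":[[0,0,0],[0,0,0]],"gripper":[0.6,0.6]}'
python3 -c "
from h import *
step([.4873,.2746,.2],Rm(57))"
```

```text
time: 12.7
position: [0.5173, -0.0521, 0.2072]
tool_rot: [0.459, 0.888, 0.001, 0.002]
ft_force: [0.4, 0.4, -0.3]
grip_width: 0.0564
grip_force: 0.0
time: 12.9
position: [0.5155, -0.0517, 0.2038]
tool_rot: [0.459, 0.888, 0.0, 0.0]
ft_force: [0.0, -0.2, -0.6]
grip_width: 0.0674
grip_force: 0.0
dp [282.4 165.7   3.8] rot [ 0.     0.    -0.378]
```

```bash
python3 -m jog '{"dp":[[40,24,0],[80,47,0],[120,70,0],[160,94,0],[200,117,0],[240,141,0],[282.4,165.7,3.8],[282.4,165.7,3.8],[282.4,165.7,3.8],[282.4,165.7,3.8],[282.4,165.7,3.8]],"delta_rot":[[0,0,-0.06],[0,0,-0.12],[0,0,-0.18],[0,0,-0.24],[0,0,-0.3],[0,0,-0.378],[0,0,-0.378],[0,0,-0.378],[0,0,-0.378],[0,0,-0.378],[0,0,-0.378]],"gripper":[0.6,0.6,0.6,0.6,0.6,0.6,0.6,0.6,0.6,0.6,0.6]}'
python3 - <<'E'
import cv2
from h import *
A=np.arange(70,92,.5);ims=[]
for cam_ in("top","scene"):
    im=robot.camera(cam_);ims.append(im);im=cv2.cvtColor(im,cv2.COLOR_RGB2GRAY)
    for r,z in((.132,.049),(.135,.049),(.157,.058),(.163,.058)):
        a=np.radians(A);q=proj(cam_,np.c_[C[0]+r*np.cos(a),C[1]+r*np.sin(a),0*a+z]).astype(np.float32)
        v=cv2.remap(im,q[None,:,0],q[None,:,1],cv2.INTER_CUBIC)[0].astype(float)
        w=np.clip(150-v,0,None);print(cam_,r,(w*A).sum()/w.sum(),' '.join(str(int(x)) for x in v[::2]))
f=lambda im,x,y,w,h,k:cv2.resize(im[y:y+h,x:x+w],(w*k,h*k),interpolation=cv2.INTER_CUBIC)
t,s=ims
cv2.imwrite("pics/c6.png",np.hstack([f(t,262,180,50,50,8),f(s,265,205,50,50,8)])[:,:,::-1])
step([.4873,.2746,.074],Rm(57))
E
```

```text
time: 14.0
position: [0.4875, 0.2728, 0.1994]
tool_rot: [0.285, 0.959, -0.001, -0.001]
ft_force: [0.5, 0.0, -0.1]
grip_width: 0.0695
grip_force: 0.0
top 0.132 81.15245901639344 171 170 170 171 172 172 172 174 176 156 116 84 104 144 170 173 173 173 173 173 173 173
top 0.135 81.00890207715133 171 171 171 171 171 171 173 174 178 154 105 77 103 152 170 174 174 174 174 174 174 174
top 0.157 83.4478283898305 128 127 128 128 127 127 125 121 119 146 172 164 122 68 36 48 66 71 63 62 119 126
top 0.163 83.50618087182824 129 129 128 131 131 131 130 122 131 163 168 173 185 116 48 44 66 70 76 98 124 127
scene 0.132 79.16743119266054 180 180 180 181 183 182 172 153 125 107 118 143 166 177 182 182 182 181 180 180 180 181
scene 0.135 79.11538461538461 183 183 181 180 184 182 175 151 125 108 119 146 168 180 181 181 181 181 182 182 182 182
scene 0.157 74.2102564102564 52 64 81 106 130 138 136 136 148 166 168 157 149 144 145 145 145 144 143 143 145 144
scene 0.163 73.4395702775291 32 38 46 65 86 111 130 152 173 178 175 169 156 146 142 143 145 145 145 146 147 146
dp [  1.4   1.1 126. ] rot [-0.    -0.    -0.002]
```

View pics/c6.png

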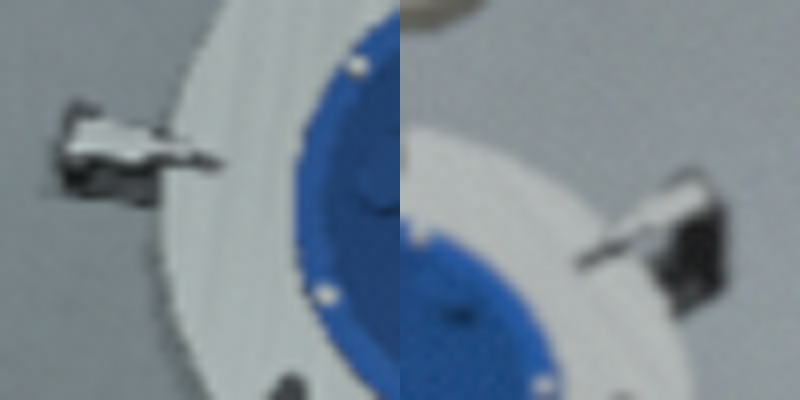

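The line end at (220,163) on the left and (580,265) on the right continues the finger, and the error is now within about 0.4°. Next I'll take the gauge.

```bash
python3 -m jog '{"dp":[[1,1,45],[1,1,90],[1,1,115],[1,1,126],[1,1,126],[1,1,126],[1,1,126],[1,1,126],[1,1,126],[1,1,126],[1,1,126],[1,1,126]],"delta_rot":[[0,0,0],[0,0,0],[0,0,0],[0,0,0],[0,0,0],[0,0,0],[0,0,0],[0,0,0],[0,0,0],[0,0,0],[0,0,0],[0,0,0]],"gripper":[0.6,0.6,0.6,0.6,0.6,-1,-1,-1,-1,-1,-1,-1]}' 30
python3 -c "
from h import *
o=robot.get_obs();print(o['position'],R.from_quat(o['tool_rot']).as_matrix().round(4).tolist(),o['moment'])"
```

```text
time: 15.3
position: [0.4868, 0.2753, 0.0745]
tool_rot: [0.284, 0.959, -0.001, -0.0]
ft_force: [-1.0, -2.3, 4.9]
grip_width: 0.0296
grip_force: 30.0
[0.48677235 0.27529997 0.07447589] [[-0.8388, 0.5444, -0.001], [0.5444, 0.8388, -0.0009], [0.0004, -0.0013, -1.0]] [-0.42338898  0.08551065 -0.0894521 ]
```

```bash
python3 -m jog '{"dp":[[0,0,-5],[0,0,-15],[0,0,-35],[0,0,-60],[0,0,-90],[0,0,-120],[0,0,-125],[0,0,-125],[0,0,-125]],"delta_rot":[[0,0,0],[0,0,0],[0,0,0],[0,0,0],[0,0,0],[0,0,0],[0,0,0],[0,0,0],[0,0,0]],"gripper":[-1,-1,-1,-1,-1,-1,-1,-1,-1]}' 45
python3 - <<'E'
from h import *
a=80.6;u=np.array([np.cos(np.radians(a)),np.sin(np.radians(a))])
o=C+u*(.064+.0424+.118); yaw=a+180
print(o,robot.get_obs()['moment'])
step([*o,.1534+.0],Rm(yaw+90-360))
E
```

```text
time: 16.2
position: [0.4861, 0.2755, 0.1978]
tool_rot: [0.284, 0.959, -0.001, -0.001]
ft_force: [1.0, -0.3, -5.1]
grip_width: 0.0296
grip_force: 45.0
[0.62365035 0.06888679] [ 0.04708688 -0.03147799  0.00718544]
dp [-228.   -98.3   44.1] rot [-0.003 -0.     1.159]
```

```bash
python3 -m jog '{"dp":[[-23,-10,-5],[-46,-20,-10],[-69,-30,-10],[-92,-39,-10],[-115,-49,-10],[-137,-59,-10],[-160,-69,-10],[-182,-79,-10],[-205,-88,-10],[-228,-98,-10],[-228,-98,-10],[-228,-98,-10]],"delta_rot":[[0,0,0.116],[0,0,0.232],[0,0,0.348],[0,0,0.464],[0,0,0.58],[0,0,0.695],[0,0,0.811],[0,0,0.927],[0,0,1.043],[0,0,1.159],[0,0,1.159],[0,0,1.159]],"gripper":[-1,-1,-1,-1,-1,-1,-1,-1,-1,-1,-1,-1]}'
python3 - <<'E'
import cv2
from h import *
t=robot.camera("top");s=robot.camera("scene")
f=lambda im,x,y,w,h,k:cv2.resize(im[y:y+h,x:x+w],(w*k,h*k),interpolation=cv2.INTER_CUBIC)
cv2.imwrite("pics/c7.png",np.hstack([f(t,230,150,100,120,4),f(s,230,170,100,120,4)])[:,:,::-1])
a=80.6;u=np.array([np.cos(np.radians(a)),np.sin(np.radians(a))])
step([*(C+u*.2244),.153],Rm(a-90));print(robot.get_obs()['q'])
E
```

```text
time: 17.4
position: [0.624, 0.0691, 0.2067]
tool_rot: [0.763, 0.647, -0.002, -0.002]
ft_force: [-0.2, 0.6, -3.0]
grip_width: 0.0296
grip_force: 45.0
dp [-1.2  0.4 54.5] rot [-0.004 -0.     0.001]
[-6.60782119e-02  5.48977529e-01  1.43833634e+00  5.42652824e-04
  1.15807679e+00  9.66568928e-02]
```

View pics/c7.png

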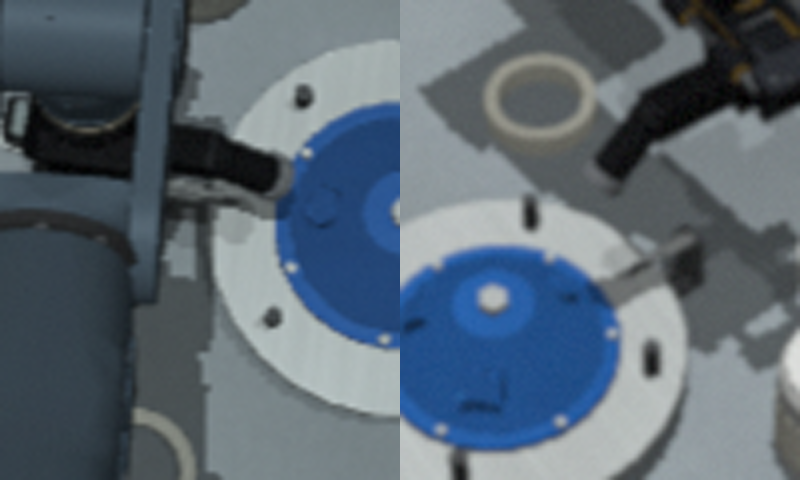

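The gauge is held firmly, with the lens at (287,177) on the left and (608,175) on the right, and the pad at (322,205). Checking the lens position against both cameras.

```bash
python3 - <<'E'
from h import *
o=robot.get_obs();p=o["position"];a=80.6;u=np.array([*[np.cos(np.radians(a)),np.sin(np.radians(a))],0])
L=p-u*.118+[0,0,-.0275]; pad=np.array([*C,.083])+u*.064
for c,k,off in(("top",4,[230,150]),("scene",4,[230,170])):
    print(c,((proj(c,[L,pad,[*C,.112]])-off+.5)*k-.5).round(1).tolist())
E
```

```text
top [[268.5, 174.4], [321.0, 206.5], [407.9, 213.5]]
scene [[203.5, 177.9], [159.2, 279.3], [87.2, 294.0]]
```

```bash
python3 -m jog '{"dp":[[0,0,10],[0,0,25],[0,0,40],[-1,0,50],[-1,0,54],[-1,0,54],[-1,0,54],[-1,0,54],[-1,0,54],[-1,0,54],[-1,0,54],[-1,0,54]],"delta_rot":[[0,0,0],[0,0,0],[0,0,0],[0,0,0],[0,0,0],[0,0,0],[0,0,0],[0,0,0],[0,0,0],[0,0,0],[0,0,0],[0,0,0]],"gripper":[-1,-1,-1,-1,-1,-1,-1,-1,-1,-1,-1,-1]}'
python3 -c "
from h import *
a=80.6;u=np.array([np.cos(np.radians(a)),np.sin(np.radians(a))])
step([*(C+u*.2244),.153],Rm(a-90))
for c in('top','scene'):
  robot.camera(c)
  for n in('lens','gauge','pad'): print(c,n,[(round(d['score'],2),np.round(d['rect']).tolist()) for d in robot.search_frame(n,c)][:2])
"
python3 -m jog '{"dp":[[0,0,0],[0,0,0],[0,0,0],[0,0,0],[0,0,0],[0,0,0],[0,0,0],[0,0,0],[0,0,0],[0,0,0],[0,0,0],[0,0,0]],"delta_rot":[[0,0,0],[0,0,0],[0,0,0],[0,0,0],[0,0,0],[0,0,0],[0,0,0],[0,0,0],[0,0,0],[0,0,0],[0,0,0],[0,0,0]],"gripper":[-1,-1,-1,-1,-1,-1,-1,-1,-1,-1,-1,-1]}'
python3 -m jog '{"dp":[[0,0,0],[0,0,0],[0,0,0],[0,0,0],[0,0,0],[0,0,0],[0,0,0],[0,0,0],[0,0,0],[0,0,0],[0,0,0],[0,0,0]],"delta_rot":[[0,0,0],[0,0,0],[0,0,0],[0,0,0],[0,0,0],[0,0,0],[0,0,0],[0,0,0],[0,0,0],[0,0,0],[0,0,0],[0,0,0]],"gripper":[-1,-1,-1,-1,-1,-1,-1,-1,-1,-1,-1,-1]}'
```

```text
time: 18.7
position: [0.625, 0.0684, 0.1553]
tool_rot: [0.763, 0.647, 0.0, 0.0]
ft_force: [-0.4, 0.0, -3.3]
grip_width: 0.0297
grip_force: 45.0
dp [ 0.2 -1.4  2.3] rot [ 0. -0.  0.]
top lens [(0.75, [235.0, 178.0, 302.0, 204.0])]
top gauge [(0.59, [235.0, 181.0, 301.0, 201.0])]
top pad [(0.67, [282.0, 160.0, 380.0, 252.0]), (0.55, [406.0, 148.0, 429.0, 205.0])]
scene lens [(0.76, [274.0, 198.0, 315.0, 228.0])]
scene gauge [(0.82, [277.0, 198.0, 312.0, 230.0])]
scene pad [(0.68, [210.0, 215.0, 304.0, 303.0])]
time: 20.3
position: [0.625, 0.0684, 0.1552]
tool_rot: [0.763, 0.647, -0.0, -0.0]
ft_force: [1.3, 0.3, -2.9]
grip_width: 0.0293
grip_force: 45.0
time: 21.5
position: [0.625, 0.0685, 0.1551]
tool_rot: [0.763, 0.647, 0.0, -0.0]
ft_force: [0.2, 0.3, -3.9]
grip_width: 0.0297
grip_force: 45.0
```

```bash
python3 - <<'E'
import cv2
from h import *
t=robot.camera("top");s=robot.camera("scene")
f=lambda im,x,y,w,h,k:cv2.resize(im[y:y+h,x:x+w],(w*k,h*k),interpolation=cv2.INTER_CUBIC)
cv2.imwrite("pics/c8.png",np.hstack([f(t,260,160,66,70,6),f(s,240,190,66,70,6)])[:,:,::-1])
E
```

```text
(no output)
```

View pics/c8.png

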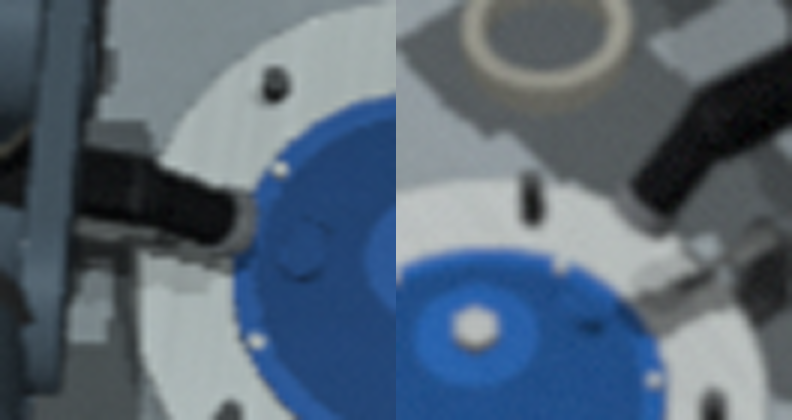

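Nose and lens at (240,222) point at the pad at (300,247) with clear air between, and it was held for over 3 s. Now I'll carry the gauge back.

```bash
python3 -m jog '{"dp":[[0,0,-10],[0,0,-30],[0,0,-54],[0,0,-54],[0,0,-54]],"delta_rot":[[0,0,0],[0,0,0],[0,0,0],[0,0,0],[0,0,0]],"gripper":[-1,-1,-1,-1,-1]}'
python3 -c "
from h import *
step([.4867,.2754,.2],Rm(57))"
```

```text
time: 22.1
position: [0.6252, 0.0684, 0.2098]
tool_rot: [0.763, 0.647, 0.001, 0.001]
ft_force: [-0.7, 0.4, -4.3]
grip_width: 0.0298
grip_force: 45.0
dp [ 181.6 -170.5    9.6] rot [ 1.000e-03  1.000e-03 -1.159e+00]
```

```bash
python3 -m jog '{"dp":[[18,-17,0],[36,-34,0],[54,-51,0],[73,-68,0],[91,-85,0],[109,-102,0],[127,-119,0],[145,-136,0],[163,-153,0],[181.6,-170.5,5],[181.6,-170.5,5],[181.6,-170.5,5]],"delta_rot":[[0,0,-0.116],[0,0,-0.232],[0,0,-0.348],[0,0,-0.464],[0,0,-0.58],[0,0,-0.695],[0,0,-0.811],[0,0,-0.927],[0,0,-1.043],[0,0,-1.159],[0,0,-1.159],[0,0,-1.159]],"gripper":[-1,-1,-1,-1,-1,-1,-1,-1,-1,-1,-1,-1]}'
python3 -m jog '{"dp":[[0,0,0],[0,0,0]],"delta_rot":[[0,0,0],[0,0,0]],"gripper":[-1,-1]}'
python3 -c "
from h import *
step([.4867,.2754,.1],Rm(57))"
```

```text
time: 23.3
position: [0.4854, 0.2754, 0.203]
tool_rot: [0.284, 0.959, -0.001, -0.001]
ft_force: [-0.4, -1.0, -3.0]
grip_width: 0.0295
grip_force: 45.0
time: 23.5
position: [0.487, 0.2747, 0.204]
tool_rot: [0.285, 0.959, -0.0, 0.0]
ft_force: [0.4, -0.5, -3.6]
grip_width: 0.0295
grip_force: 45.0
dp [  0.7   0.4 104. ] rot [-0.     0.    -0.002]
```

```bash
python3 -m jog '{"dp":[[0,0,40],[0.7,0.4,75],[0.7,0.4,95],[0.7,0.4,104],[0.7,0.4,104],[0.7,0.4,104],[0.7,0.4,104]],"delta_rot":[[0,0,0],[0,0,0],[0,0,0],[0,0,0],[0,0,0],[0,0,0],[0,0,0]],"gripper":[-1,-1,-1,-1,-1,-1,-1]}'
python3 -c "
from h import *
step([.4867,.2754,.075],Rm(57))"
```

```text
time: 24.2
position: [0.4874, 0.2764, 0.1016]
tool_rot: [0.284, 0.959, 0.001, 0.001]
ft_force: [-0.3, 0.4, -2.7]
grip_width: 0.0296
grip_force: 45.0
dp [ 0.1 -1.3 26.6] rot [ 0.003  0.002 -0.   ]
```

```bash
python3 -m jog '{"dp":[[0,-1,5],[0,-1,10],[0,-1,14],[0,-1,18],[0,-1,21],[0,-1,23],[0,-1,24],[0,-1,25],[0,-1,25],[0,-1,25],[0,-1,25]],"delta_rot":[[0,0,0],[0,0,0],[0,0,0],[0,0,0],[0,0,0],[0,0,0],[0,0,0],[0,0,0],[0,0,0],[0,0,0],[0,0,0]],"gripper":[-1,-1,-1,-1,-1,-1,-1,-1,-1,-1,-1]}'
```

```text
time: 25.3
position: [0.4856, 0.2753, 0.0753]
tool_rot: [0.284, 0.959, 0.0, 0.0]
ft_force: [-0.1, 0.3, -3.4]
grip_width: 0.0294
grip_force: 45.0
```

```bash
python3 -m jog '{"dp":[[0,0,0.3],[0,0,0.6],[0,0,0.9],[0,0,0.9],[0,0,0.9]],"delta_rot":[[0,0,0],[0,0,0],[0,0,0],[0,0,0],[0,0,0]],"gripper":[-1,-1,-1,-1,-1]}'
```

```text
time: 25.8
position: [0.4855, 0.2754, 0.0745]
tool_rot: [0.284, 0.959, 0.0, 0.0]
ft_force: [-1.1, -0.5, 0.3]
grip_width: 0.0301
grip_force: 45.0
```

Contact made: the saddles now carry the weight. Release and retreat, then check.

```bash
python3 -m jog '{"dp":[[0,0,0],[0,0,0],[0,0,0],[0,0,0],[0,0,0],[0,0,0],[0,0,-20],[0,0,-50],[0,0,-90],[0,0,-140],[0,0,-140],[0,0,-140]],"delta_rot":[[0,0,0],[0,0,0],[0,0,0],[0,0,0],[0,0,0],[0,0,0],[0,0,0],[0,0,0],[0,0,0],[0,0,0],[0,0,0],[0,0,0]],"gripper":[-0.2,-0.1,0,0.3,0.6,0.6,0.6,0.6,0.6,0.6,0.6,0.6]}' 10
python3 -m jog '{"dp":[[0,40,0],[0,0,0],[-60,0,-60],[-120,0,-60],[-160,0,-60],[-200,-40,-60],[-200,-80,-60],[-200,-120,-60],[-200,-160,-60],[-200,-200,-60],[-200,-200,-60],[-200,-200,-60]],"delta_rot":[[0,0,0],[0,0,0],[0,0,0],[0,0,0],[0,0,0],[0,0,0],[0,0,0],[0,0,0],[0,0,0],[0,0,0],[0,0,0],[0,0,0]],"gripper":[0.6,0.6,0.6,0.6,0.6,0.6,0.6,0.6,0.6,0.6,0.6,0.6]}'
python3 - <<'E'
import cv2
from h import *
t=robot.camera("top");s=robot.camera("scene")
b=cv2.imread("pics/s_raw.png")[:,:,::-1]
f=lambda im,x,y,w,h,k:cv2.resize(im[y:y+h,x:x+w],(w*k,h*k),interpolation=cv2.INTER_CUBIC)
l=cv2.resize(s,(400,300));r=np.hstack([f(s,305,135,65,95,4)[:, :200],f(b,305,135,65,95,4)[:, :200]])[:300]
q=np.hstack([f(t,165,190,65,85,4)[:300,:200],f(cv2.imread("pics/t_raw.png")[:,:,::-1],165,190,65,85,4)[:300,:200]])
cv2.imwrite("pics/c9.png",np.vstack([np.hstack([l,r]),np.hstack([cv2.resize(t,(400,300)),q])])[:,:,::-1])
o=robot.get_obs();print(o["position"],o["time"])
A=np.arange(70,92,.25)
for c,im in(("top",t),("scene",s)):
    im=cv2.cvtColor(im,cv2.COLOR_RGB2GRAY);a=np.radians(A);r=.133
    q=proj(c,np.c_[C[0]+r*np.cos(a),C[1]+r*np.sin(a),0*a+.049]).astype(np.float32)
    v=cv2.remap(im,q[None,:,0],q[None,:,1],cv2.INTER_CUBIC)[0].astype(float);w=np.clip(150-v,0,None);print(c,(w*A).sum()/w.sum())
E
```

```text
time: 27.0
position: [0.4861, 0.2755, 0.2157]
tool_rot: [0.284, 0.959, 0.001, 0.001]
ft_force: [-0.0, -0.8, -0.3]
grip_width: 0.0696
grip_force: 0.0
time: 28.2
position: [0.5434, -0.0018, 0.2727]
tool_rot: [0.285, 0.959, 0.0, -0.002]
ft_force: [0.2, 0.1, -0.3]
grip_width: 0.0695
grip_force: 0.0
[ 0.54447205 -0.00062934  0.27325731] 28.3
top 81.9266124936516
scene 84.16184003152088
```

View pics/c9.png

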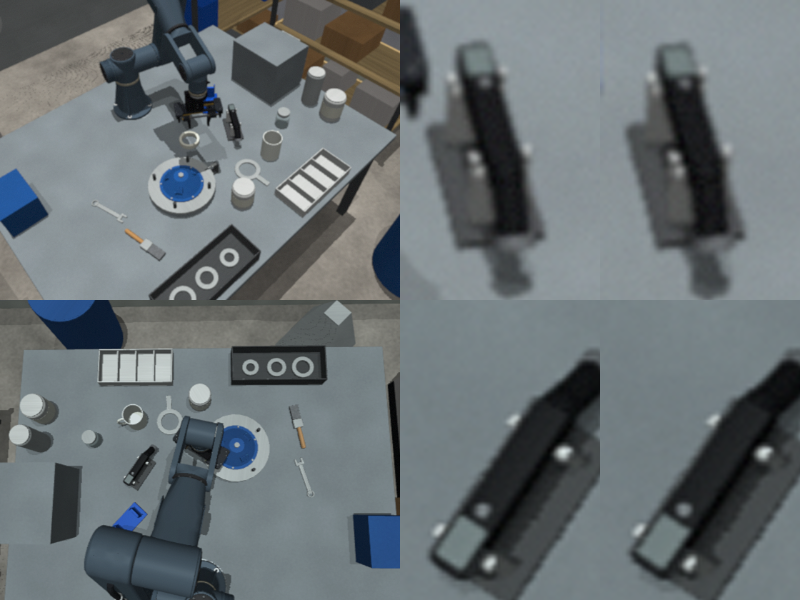

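The gauge at right lies exactly as it did in the first picture (new on the left, old on the right of each pair). The bystanders are unmoved. The arm hovers clear at z 0.27.

```bash
python3 -c "
from rig import robot
print(robot.hand_in())"
```

```text
the job is handed in; nothing more can be done
None
```

I turned the pad to the pointer to within about half a degree by the camera images, aimed the gauge at it from about 60 mm for over 3 s without touching, laid the gauge back in its cradle as it was, and handed in at about 28 s; the arm shaded the rim in the last pictures, so the final pad angle rests on the earlier measurement, with nothing touching the disc since.

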